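# Vent the leak tester and work the test plug out of a timing cover

## Task

The leak test is over: turn the regulator knob on the blue test console back (counter-clockwise seen from above) to its zero stop, and only then take the orange test plug out of the silver timing cover. The plug is friction-tight and a straight pull just lifts the loose cover, so twist the plug to and fro about its starting position (more than 10 degrees each way) while pulling gently, keeping the cover down in its purple nest. Stand the plug upright on the middle of the purple pad in the white tray and let go, leaving the things round about where they are.

Things in the scene. Friction and masses are not known exactly. Their poses are not given: they have to be found in the camera images.
- regulator (a joint): regulator knob on the console: angle in rad, 0 at the zero stop, grows clockwise seen from above to at most 2.6; starts between 0.9 and 2.3. Turning it back is counter-clockwise seen from above. Light constant friction (0.04 N m), stays where left, hard stop at 0
- regulator_grip (a point): on the knob's axis, 7 mm below the top of its black bar grip, about 87 mm above the table. Bar 57 mm long, 14 mm thick, 32 mm high, on a disc 60 mm across; at joint value 0 it lies along the console's x axis, at value q it is turned by -q about vertical. A white line on its top marks the end that points to the console's -x at zero
- console: blue leak-test console fixed to the table, base 160 (x) x 150 (y) x 50 mm high, origin under its centre; an upright display panel 30 mm thick stands along its whole -x edge up to 130 mm above the table, its face towards the knob at x = -50 mm. The knob's axis is at x = +25 mm, y = 0
- nest: purple fixed nest, 200 (x) x 140 (y) x 22 mm, an open tray with walls 8 mm thick and inner floor at z = 8 mm, origin under its centre; holds the cover with 2 mm clearance all round and stops it turning, but not lifting
- cover: silver cast timing cover, 180 (x) x 120 (y) mm, loose in the nest, about 1 kg; origin at the centre of its underside. In its middle a round boss, 72 mm across, rises to 45 mm above the underside; the vertical bore in it holds the plug. Two other round bosses, 42 mm high, at (72, 36) and (-72, -36) mm
- plug: orange test plug, steel shaft, about 0.12 kg, 76 mm high; origin at the centre of the shaft's foot, z up. Shaft 36 mm across, 30 mm long; flange 52 mm across from z = 30 to 38 mm; grip bar 64 mm long along x, 18 mm thick along y, z = 38 to 76 mm. Seated: flange on the boss, foot 15 mm above the cover's underside, bar along the cover's x. Clears the bore after rising 30 mm
- tray: white open tray fixed to the table, 120 (x) x 215 (y) x 35 mm high, walls 5 mm, inner floor at z = 5 mm, origin under its centre; a wall as high as the rim across its middle (at y = 0) parts it into two bays centred at y = -52 and +52 mm
- pad: purple square pad fixed in one of the tray's bays, 70 x 70 x 3 mm, origin at the centre of its underside; its top is 8 mm above the table
- sprocket: steel chain sprocket lying in the tray's other bay, 78 mm across, 24 mm high, loose; origin under its centre. Leave alone
- spray: red spray can, 60 mm across and 170 mm tall, loose, standing; origin under its centre. Leave alone
- carton: cardboard carton 80 (x) x 120 (y) x 70 mm, loose; origin under its centre. Leave alone
- wrench: steel wrench 180 mm long, lying loose on the table between the robot and the work; leave alone
- bore (a point): centre of the bore's mouth, on top of the cover's boss. A spring seal in it grips the plug for the first 22 mm of its rise: a straight pull takes 20 to 29 N, more than the cover weighs; while the plug is turning, the friction acts mostly against the turn (about 0.45 N m) and it rises easily (3 mm per 0.7 rad of turn is safe)
There are look-alikes about, which are no part of the job. Of the things that look like the plug, the middle-sized one is meant.

How it is judged (in metres and radians):
On the way, in this order (a step that is already met when the one before it is completed fails the run):
1. the knob is back at its zero stop (within 0.08 rad) while the plug is still seated (value of joint regulator below 0.08 rad and z of plug in the frame of cover below 0.02 m), for 0.2 s.
2. the plug has been twisted about 10 degrees (0.17 rad) or more in the cover while still gripped in the bore (angle between the x axis of plug and the x axis of cover, either way round above 0.17 rad and z of plug in the frame of cover below 0.036 m).
3. the plug has been twisted back to within 0.1 rad of where it started while still gripped in the bore (angle between the x axis of plug and the x axis of cover, either way round below 0.1 rad and z of plug in the frame of cover below 0.036 m).
At the end, for the whole second after the job is handed in: The plug stands upright (within 0.1 rad) and at rest on the purple pad, its axis within 25 mm of the pad's centre; the knob is within 0.08 rad of its zero stop; the cover lies flat in its nest (within 4 mm of its floor) (horizontal distance between plug and pad below 0.025 m and z of plug in the frame of pad between 0 and 0.007 m and angle between plug's own z axis and vertical below 0.1 rad and linear speed of plug below 0.02 m/s and angular speed of plug below 0.2 rad/s and value of joint regulator below 0.08 rad and z of cover in the frame of nest below 0.012 m and angle between cover's own z axis and vertical below 0.05 rad); the robot touches nothing.
It fails at once if the plug is drawn more than 5 mm out of the cover before the knob is at zero (z of plug in the frame of cover above 0.02 m and value of joint regulator above 0.1 rad).
It fails at once if the cover is lifted more than 10 mm off the nest's floor (z of cover in the frame of nest above 0.018 m).
It fails at once if the sprocket, spray can, carton or wrench is moved more than 30 mm (distance of any of sprocket, spray, carton, wrench from where it was at the start of the episode above 0.03 m).
It also fails if it takes over 72 s, if anything falls off the work surface, if the arm or the gripper's body presses on something with over 40 N, if the wrist force passes 120 N, or if a joint passes its speed limit or range.

## Robot

A 6-joint arm with a two-finger parallel gripper is mounted at the origin on the work surface. World frame = base frame: x ahead of the robot, y to its left, z up, the work surface at z = 0. Lengths are in m, angles in degrees, forces in N, time in s.
With the tool pointing down it reaches from about 0.4 to 0.825 m from the base axis. Payload 7 kg.
Tool frame: the origin (TCP) lies on the centre line of the jaws, within the pads' length; the fingertips stand 19 mm ahead of it and the grasp point (between the pads) is the TCP; z points along the fingers, y is the line along which they close (so a half turn about z gives the same grasp; the last joint's range is limited). The gripper opens to 88 mm and grips with 3 to 60 N. Pads are 19 mm wide; open, the fingers measure 130 mm over their backs; the gripper's body (78 mm by 193 mm) begins 47 mm behind the grasp point.
Start: joints at [-48.868, 20.546, 0.682, 0, -70.136, -16.507], TCP at [0.281, -0.614, 0.246] pointing down, gripper open.
Joint ranges: [-176.03, 176.03], [-82.01, 121.73], [-58.28, 71.71], [-173.87, 95.51], [-174.79, -0.11], [-173.66, 173.66]. Speed limits (degrees/s): [136.94, 136.94, 172.46, 180, 180, 180].

## Interface

Orientations are given as [roll, pitch, yaw] about the fixed x, y, z axes, in that order (R = Rz(yaw) Ry(pitch) Rx(roll)).
In Python, from plant import get_state, capture, close_job gives the robot as it stands.
- The arm moves only by the tool apply_moves, never from a script. Its argument "targets" is a list of rows, each a list of 7 numbers: the opening, from 0 (shut) to 1 (fully open), then the shift along the tool's x, y, z normalised to -1 to 1, where 1 is 1000 mm, then the turn, a rotation vector about the tool's x, y, z normalised to -1 to 1, where 1 is 90 degrees. In form: [[claw, tx, ty, tz, ax, ay, az], ...]. A call has 1 to 20 rows; each row shifts and turns the commanded pose from where the row before left it, along the tool's axes as they then stand; what a row does not reach is not made up. A row lasts 1/12 s, in which the tool goes at most 41.7 mm and 7.16 degrees, less where a joint would pass 70% of its speed; a pose out of reach is approached as far as the arm can. A call with a number of a shift or a turn outside -1 to 1 is refused whole. A call with a gripper value outside its range is refused whole. The fingers move at their own pace and stop on an object; "newtons" is the grip in N (left out, the last holds). Time passes only in rows, so rows that do not move let the fingers close. It gives the time, the measured TCP pose, the force, the opening and the grip force at its end, in the units of the state.
- get_state(): the state, without advancing time (a new reading comes with each control period).
- capture(name): name is "scene" or "top" or "wrist"; returns a dict with "frame" (384x512x3 uint8, red, green, blue), "range_z" (384x512 float32, m along the optical axis (not along the pixel's ray), 0 where there is no reading), "camera_matrix" (3x3 intrinsics, pixels), "T" (4x4, takes a point from camera to world coordinates). Camera axes: x right, y down, z forward; pixel columns grow to the right and rows downward; lengths in m; the calibration is good to about 2 mm. A picture is of the moment at which its call begins.
- close_job(): hands the job in; it is judged then, once.
The state is a dict: "time_s": time; "joints": joint angles; "qd": joint speeds; "joint_torque": joint torques, N m; "tcp_pos": TCP position; "eef_rot": TCP orientation; "contact_force": force on the tool from outside, world axes, zero at the start; "moment": the same for the moment, N m; "gripper_width": finger opening in m; "gripper_force": force on a finger pad.
Only numpy, scipy, OpenCV 4.12 (cv2) and the standard library are available. Lean on these libraries where they do the work, as an engineer would, in place of code of your own. Each camera call takes 0.05 s, during which the arm holds its last target. There are 200 camera calls.

## Working session

There is one attempt and no reset: what is moved stays moved. The work goes in short steps, Python scripts to look and compute and a tool call to move; the robot and the scene stay as the last step left them, time stands still between calls to the robot, and variables do not carry over. Pictures are saved under pics/ and viewed, at most 10 in all, crops included, and the job is handed in when it is done.

Besides the shell and the picture viewer there is one more tool, called after ">>>" as name([rows], argument=value, ...), one row to a line, values as JSON. apply_moves: Moves the arm, as the interface text tells. Scaled input: -1 to 1 covers 1000 mm each way for a shift and 90 degrees each way for a turn. Its arguments: {"type":"object","properties":{"targets":{"type":"array","items":{"type":"array","items":{"type":"number"}}},"newtons":{"type":"number"}},"required":["targets"]}

```bash
mkdir -p pics; cat > h.py <<'E'
import numpy as np, cv2, pickle
from plant import get_state, capture, close_job
def snap(n,f):
    c=capture(n); cv2.imwrite(f'pics/{f}.png',cv2.cvtColor(c['frame'],cv2.COLOR_RGB2BGR)); pickle.dump(c,open(f'pics/{f}.pkl','wb')); return c
def load(f): return pickle.load(open(f'pics/{f}.pkl','rb'))
def onplane(c,u,v,z):
    d=c['T'][:3,:3]@np.linalg.inv(c['camera_matrix'])@np.array([u,v,1.]); o=c['T'][:3,3]
    return o+d*(z-o[2])/d[2]
def cloud(c):
    v,u=np.mgrid[:384,:512]; p=np.stack([u,v,np.ones_like(u)],-1)@np.linalg.inv(c['camera_matrix']).T*c['range_z'][...,None]
    return p@c['T'][:3,:3].T+c['T'][:3,3]
E
python3 - <<'E'
from h import *
a=snap('top','top0');b=snap('scene','sc0')
for n,c in(('a',a),('b',b)): print(c['T'].round(3).tolist(),c['camera_matrix'].tolist())
im=np.hstack([cv2.imread('pics/top0.png'),cv2.imread('pics/sc0.png')])
cv2.imwrite('pics/top0b.png',cv2.resize(cv2.imread('pics/top0.png'),(800,600)))
cv2.imwrite('pics/sc0b.png',cv2.resize(cv2.imread('pics/sc0.png'),(800,600)))
print(get_state())
E
```

```text
[[-0.027, -0.98, 0.196, 0.347], [-1.0, 0.026, -0.006, -0.027], [0.001, -0.196, -0.981, 1.111], [0.0, 0.0, 0.0, 1.0]] [[422.6909728621114, 0.0, 258.5801286575419], [0.0, 422.6909728621114, 192.37322088479925], [0.0, 0.0, 1.0]]
[[0.839, 0.262, -0.477, 1.067], [0.544, -0.441, 0.714, -0.811], [-0.023, -0.858, -0.513, 0.663], [0.0, 0.0, 0.0, 1.0]] [[449.18085237698136, 0.0, 252.99199786235764], [0.0, 449.18085237698136, 199.70741139827766], [0.0, 0.0, 1.0]]
{'time_s': 0.1, 'joints': array([-4.88671153e+01,  2.05885910e+01,  6.38924713e-01, -2.01363785e-02,
       -7.01379493e+01, -1.65064682e+01]), 'qd': array([-0.08497333,  0.00442164,  0.15698466,  0.09318821, -0.0028318 ,
        0.00689151]), 'joint_torque': array([ 6.18360718e-04, -5.84162486e+01,  2.93752670e+01,  7.01551527e+00,
        1.01989068e-02, -3.63406184e-05]), 'tcp_pos': array([ 0.28107489, -0.6132233 ,  0.24469386]), 'eef_rot': array([ 1.79910616e+02, -6.74598954e-03, -1.55380434e+02]), 'contact_force': array([-0.35553735, -0.07908961, -0.33837126]), 'moment': array([0.03855867, 0.00244913, 0.05082189]), 'gripper_force': 0.0, 'gripper_width': 0.08760062693320485}
```

View pics/top0b.png

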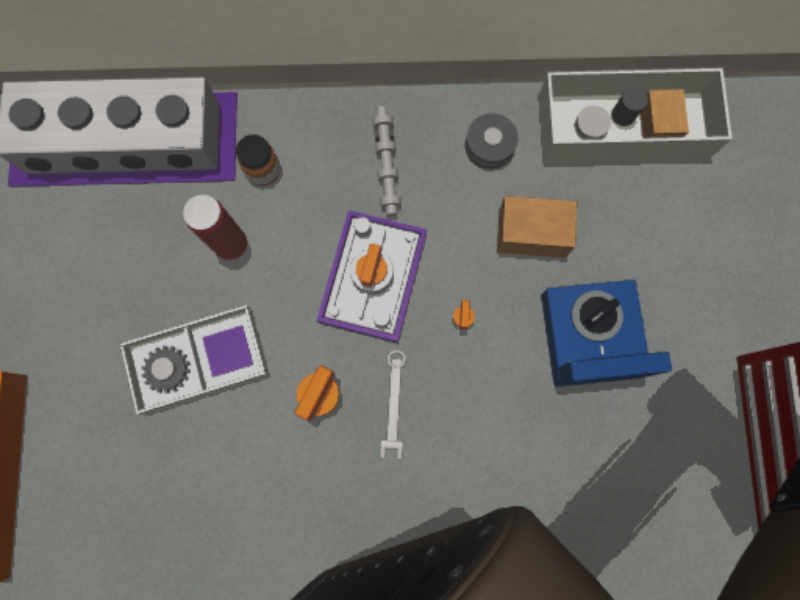

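View pics/sc0b.png

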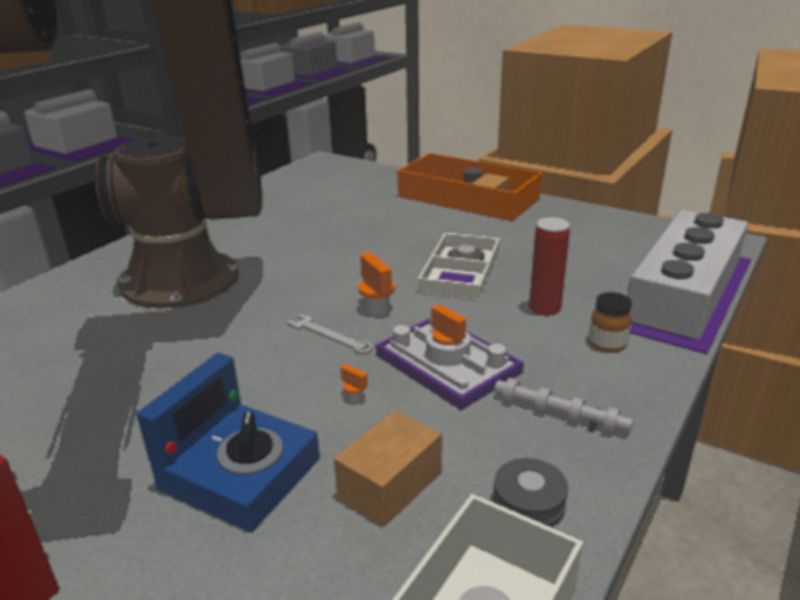

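Plug candidates in the top view (800x600): large orange one on the table (318,393), one seated in the silver cover (372,265), small one on the table (464,314). By the description I choose the middle-sized, seated one. The knob is on the blue console (600,315), the pad in the tray at (228,350), and the wrench between at (395,400).

```bash
cat >> h.py <<'E'
def mask(c,lo,hi,roi):
    h=cv2.cvtColor(c['frame'],cv2.COLOR_RGB2HSV); m=cv2.inRange(h,np.array(lo),np.array(hi)); r=np.zeros_like(m); x0,y0,x1,y1=roi; r[y0:y1,x0:x1]=255; return m&r
def rect(P):
    (cx,cy),(w,h),a=cv2.minAreaRect((P[:,:2]*1000).astype(np.float32))
    return round(cx,1),round(cy,1),round(w,1),round(h,1),round(a,2)
E
python3 - <<'E'
from h import *
c=load('top0');P=cloud(c)
def show(n,m,z0,z1):
    s=(m>0)&(P[...,2]>z0)&(P[...,2]<z1); print(n,s.sum(),rect(P[s]),P[s].mean(0).round(4))
O=([5,150,80],[18,255,255]);PU=([125,80,40],[150,255,255]);B=([105,120,40],[122,255,255]);K=([0,0,0],[180,255,70])
show('plug bar',mask(c,*O,(220,140,265,200)),.088,.11)
m=mask(c,*O,(220,140,265,200));print('plug z',np.percentile(P[m>0][:,2],[5,50,95]))
show('big',mask(c,*O,(180,225,230,275)),.0,.2)
show('nest',mask(c,*PU,(195,125,280,225)),.012,.03)
show('pad',mask(c,*PU,(120,200,175,250)),.0,.015)
show('console',mask(c,*B,(340,170,440,260)),.04,.06)
show('panel',mask(c,*B,(340,170,440,260)),.12,.14)
show('knobbar',mask(c,[0,0,0],[180,255,255],(360,180,405,222)),.088,.11)
show('tray',mask(c,[0,0,90],[180,60,255],(70,190,175,270)),.03,.045)
roi=c['frame'][120:275,190:440]; cv2.imwrite('pics/crop1.png',cv2.cvtColor(cv2.resize(roi,(800,496),interpolation=2),cv2.COLOR_RGB2BGR))
E
```

```text
plug bar 175 (611.8, 19.3, 17.5, 63.7, 73.08) [0.611  0.0194 0.101 ]
plug z [0.06111475 0.09867101 0.10375651]
big 615 (411.5, 108.1, 64.8, 74.3, 24.84) [0.4103 0.1066 0.0798]
nest 791 (612.0, 19.5, 140.5, 200.7, 74.15) [0.6079 0.0213 0.0236]
pad 676 (490.1, 264.9, 68.7, 68.7, 15.62) [0.4897 0.2649 0.0103]
console 1881 (506.3, -346.3, 146.5, 149.3, 4.25) [ 0.5134 -0.3432  0.0515]
panel 824 (436.2, -351.9, 31.0, 149.5, 4.5) [ 0.4355 -0.351   0.1312]
knobbar 131 (525.0, -344.4, 14.0, 55.4, 36.37) [ 0.525  -0.3442  0.0952]
tray 744 (475.9, 315.2, 120.6, 216.8, 15.86) [0.4722 0.3224 0.0355]
```

View pics/crop1.png

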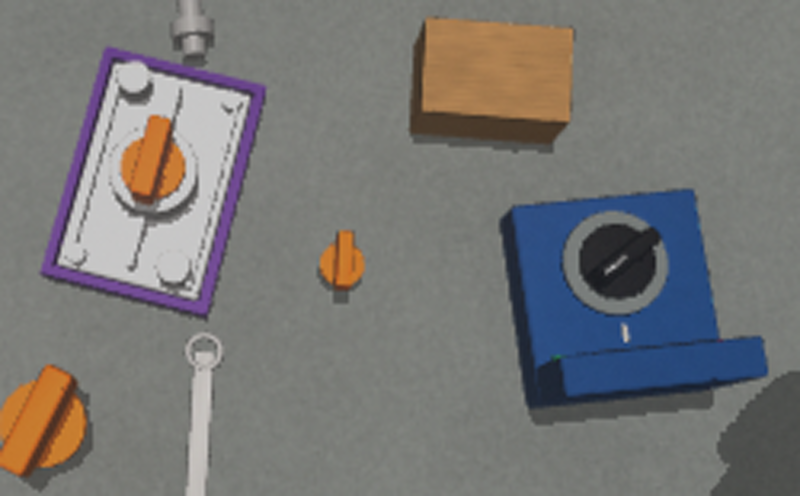

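The crop confirms it: the orange plug sits on the silver boss, crop (152,160), between the small one at (342,260) and the large one at (40,425). The knob's white line lies on its lower-left end at (612,262), so q is about 58° (1.0 rad). I rotate first, then go above the knob.

>>> apply_moves([
  [1, 0, 0, 0, 0, 0, 0.0725],
  [1, 0, 0, 0, 0, 0, 0.0725],
  [1, 0, 0, 0, 0, 0, 0.0725],
  [1, 0, 0, 0, 0, 0, 0.0725],
  [1, 0, 0, 0, 0, 0, 0.0725],
  [1, 0, 0, 0, 0, 0, 0.0725],
  [1, 0, 0, 0, 0, 0, 0.0725],
  [1, 0, 0, 0, 0, 0, 0.0725],
  [1, 0, 0, 0, 0, 0, 0.0725],
  [1, 0, 0, 0, 0, 0, 0.0725],
  [1, 0, 0, 0, 0, 0, 0.0725],
  [1, 0, 0, 0, 0, 0, 0.0715],
], newtons=30)

```text
time_s: 1.1
tcp_pos: [0.2811, -0.6134, 0.245]
eef_rot: [180.0, -0.1, 126.1]
contact_force: [0.3, 0.3, -0.4]
gripper_width: 0.0878
gripper_force: 0.0
```

>>> apply_moves([
  [1, 0.006, 0.0297, 0, 0, 0, 0],
  [1, 0.006, 0.0297, 0, 0, 0, 0],
  [1, 0.006, 0.0297, 0, 0, 0, 0],
  [1, 0.006, 0.0297, 0, 0, 0, 0],
  [1, 0.006, 0.0297, 0, 0, 0, 0],
  [1, 0.006, 0.0297, 0, 0, 0, 0],
  [1, 0.006, 0.0297, 0, 0, 0, 0],
  [1, 0.006, 0.0297, 0, 0, 0, 0],
  [1, 0.006, 0.0297, 0, 0, 0, 0],
  [1, 0.006, 0.0297, 0, 0, 0, 0],
  [1, 0.006, 0.0297, 0, 0, 0, 0],
  [1, 0.006, 0.0297, 0, 0, 0, 0],
  [1, 0, 0, 0, 0, 0, 0],
  [1, 0, 0, 0, 0, 0, 0],
])

```text
time_s: 2.27
tcp_pos: [0.5261, -0.3427, 0.245]
eef_rot: [-180.0, -0.0, 126.6]
contact_force: [-1.0, -0.4, -0.8]
gripper_width: 0.0876
gripper_force: 0.0
```

```bash
python3 - <<'E'
from h import *
s=get_state();print(s['time_s'],s['tcp_pos'],s['eef_rot'],s['joints'])
c=snap('wrist','w1');P=cloud(c)
g=(P[...,2]>.085)&(P[...,2]<.105)&(c['range_z']>0)&(np.hypot(P[...,0]-.525,P[...,1]+.344)<.045)
print(g.sum(),rect(P[g]),np.median(P[g][:,2]))
E
```

```text
2.2667 [ 0.52612956 -0.34268713  0.2449997 ] [-1.79975084e+02 -4.84388500e-02  1.26561376e+02] [-1.52975724e+01  1.62062668e+01 -5.62742962e+00 -1.11125456e-02
 -6.82197891e+01 -1.28136913e+02]
817 (526.3, -346.6, 13.8, 57.1, 36.14) 0.09358615768664075
```

View pics/w1.png

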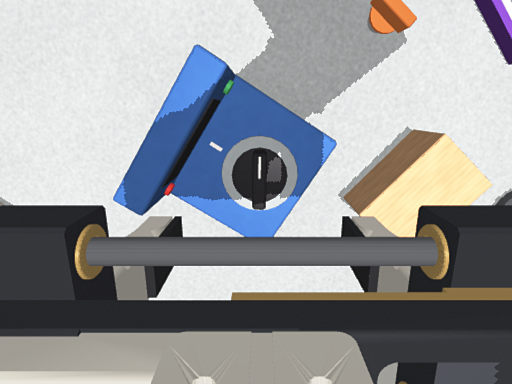

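The wrist view shows the bar upright at (259,175), its white end up and the zero mark left-up at (215,146). That means about 58–60° of counter-clockwise turn is left. I go down and grip.

>>> apply_moves([
  [1, -0.002, -0.002, 0.025, 0, 0, 0],
  [1, 0, 0, 0.025, 0, 0, 0],
  [1, 0, 0, 0.025, 0, 0, 0],
  [1, 0, 0, 0.025, 0, 0, 0],
  [1, 0, 0, 0.025, 0, 0, 0],
  [1, 0, 0, 0.02, 0, 0, 0],
  [1, 0, 0, 0.008, 0, 0, 0],
  [0, 0, 0, 0, 0, 0, 0],
  [0, 0, 0, 0, 0, 0, 0],
  [0, 0, 0, 0, 0, 0, 0],
  [0, 0, 0, 0, 0, 0, 0],
  [0, 0, 0, 0, 0, 0, 0],
  [0, 0, 0, 0, 0, 0, 0],
  [0, 0, 0, 0, 0, 0, 0],
  [0, 0, 0, 0, 0, 0, 0],
  [0, 0, 0, 0, 0, 0, 0],
  [0, 0, 0, 0, 0, 0, 0],
  [0, 0, 0, 0, 0, 0, 0],
], newtons=25)

```text
time_s: 3.82
tcp_pos: [0.5249, -0.3468, 0.0925]
eef_rot: [-180.0, -0.0, 126.4]
contact_force: [-0.3, -0.3, -0.5]
gripper_width: 0.0196
gripper_force: 0.0
```

>>> apply_moves([
  [0, 0, 0, 0, 0, 0, 0],
  [0, 0, 0, 0, 0, 0, 0],
  [0, 0, 0, 0, 0, 0, 0],
  [0, 0, 0, 0, 0, 0, 0],
  [0, 0, 0, 0, 0, 0, -0.05],
  [0, 0, 0, 0, 0, 0, -0.05],
  [0, 0, 0, 0, 0, 0, -0.05],
  [0, 0, 0, 0, 0, 0, -0.05],
  [0, 0, 0, 0, 0, 0, -0.05],
  [0, 0, 0, 0, 0, 0, -0.05],
  [0, 0, 0, 0, 0, 0, -0.05],
  [0, 0, 0, 0, 0, 0, -0.05],
  [0, 0, 0, 0, 0, 0, -0.05],
  [0, 0, 0, 0, 0, 0, -0.05],
  [0, 0, 0, 0, 0, 0, -0.05],
  [0, 0, 0, 0, 0, 0, -0.05],
  [0, 0, 0, 0, 0, 0, 0],
])

```text
time_s: 5.23
tcp_pos: [0.5251, -0.3472, 0.0926]
eef_rot: [-180.0, 0.0, -179.4]
contact_force: [1.4, 0.4, -0.8]
gripper_width: 0.0138
gripper_force: 25.0
```

```bash
python3 - <<'E'
from h import *
s=get_state();print(s['eef_rot'],s['moment'],s['contact_force'],s['gripper_width'],s['gripper_force'])
E
```

```text
[-1.79973236e+02  1.62244413e-02 -1.79376462e+02] [-0.1219002  -0.73422064 -0.02474912] [ 1.38949567  0.41754567 -0.80580996] 0.013847005710111973 24.987227618694305
```

>>> apply_moves([
  [0, 0, 0, 0, 0, 0, -0.02],
  [0, 0, 0, 0, 0, 0, -0.02],
  [0, 0, 0, 0, 0, 0, -0.02],
  [0, 0, 0, 0, 0, 0, -0.015],
  [0, 0, 0, 0, 0, 0, 0],
  [0, 0, 0, 0, 0, 0, 0],
])

```text
time_s: 5.73
tcp_pos: [0.525, -0.3472, 0.0926]
eef_rot: [-180.0, 0.0, -173.0]
contact_force: [2.4, -1.3, -1.6]
gripper_width: 0.0144
gripper_force: 25.8
```

```bash
python3 - <<'E'
from h import *
s=get_state();print(s['eef_rot'],s['moment'],s['contact_force'],s['gripper_width'],s['gripper_force'])
E
```

```text
[-1.79979602e+02  2.29018728e-02 -1.72974367e+02] [-0.83390866 -0.87114055 -0.58098191] [ 2.43585211 -1.25883936 -1.57665895] 0.014433533497715808 25.786202251911163
```

The moment rose and the width grew, so the stop is reached. I release, lift and go over the plug.

>>> apply_moves([
  [1, 0, 0, 0, 0, 0, 0],
  [1, 0, 0, 0, 0, 0, 0],
  [1, 0, 0, 0, 0, 0, 0],
  [1, 0, 0, 0, 0, 0, 0],
  [1, 0, 0, 0, 0, 0, 0],
  [1, 0, 0, -0.01, 0, 0, 0],
  [1, 0, 0, -0.028, 0, 0, 0],
  [1, 0, 0, -0.028, 0, 0, 0],
  [1, 0, 0, -0.028, 0, 0, 0],
  [1, 0, 0, -0.028, 0, 0, 0],
  [1, 0, 0, -0.028, 0, 0, 0.064],
  [1, 0, 0, 0, 0, 0, 0.065],
  [1, 0, 0, 0, 0, 0, 0.065],
  [1, 0, 0, 0, 0, 0, 0.064],
  [1, 0, 0, 0, 0, 0, 0],
])

```text
time_s: 6.98
tcp_pos: [0.5248, -0.3468, 0.2437]
eef_rot: [-180.0, 0.1, 163.7]
contact_force: [-0.2, -0.7, -0.6]
gripper_width: 0.0876
gripper_force: 0.0
```

>>> apply_moves([
  [1, 0.0016, 0.0313, 0, 0, 0, 0],
  [1, 0.0016, 0.0313, 0, 0, 0, 0],
  [1, 0.0016, 0.0313, 0, 0, 0, 0],
  [1, 0.0016, 0.0313, 0, 0, 0, 0],
  [1, 0.0016, 0.0313, 0, 0, 0, 0],
  [1, 0.0016, 0.0313, 0, 0, 0, 0],
  [1, 0.0016, 0.0313, 0, 0, 0, 0],
  [1, 0.0016, 0.0313, 0, 0, 0, 0],
  [1, 0.0016, 0.0313, 0, 0, 0, 0],
  [1, 0.0016, 0.0313, 0, 0, 0, 0],
  [1, 0.0016, 0.0313, 0, 0, 0, 0],
  [1, 0.0016, 0.0313, 0, 0, 0, 0],
  [1, 0, 0, 0, 0, 0, 0],
  [1, 0, 0, 0, 0, 0, 0],
])

```text
time_s: 8.15
tcp_pos: [0.6104, 0.0209, 0.2427]
eef_rot: [-180.0, -0.0, 164.3]
contact_force: [0.9, -0.8, -0.1]
gripper_width: 0.088
gripper_force: 0.0
```

```bash
python3 - <<'E'
from h import *
s=get_state();print(s['time_s'],s['tcp_pos'],s['eef_rot'],s['joints'])
c=snap('wrist','w2');P=cloud(c)
g=(P[...,2]>.09)&(P[...,2]<.11)&(c['range_z']>0)&(np.hypot(P[...,0]-.612,P[...,1]-.019)<.045)
print(g.sum(),rect(P[g]),np.median(P[g][:,2]))
t=snap('top','t2');P=cloud(t)
for c in(t,snap('scene','s2')):
  P=cloud(c);g=(P[...,2]>.088)&(P[...,2]<.11)&(c['range_z']>0)&(np.hypot(P[...,0]-.525,P[...,1]+.345)<.04); print('knob',g.sum(),rect(P[g]))
E
```

```text
8.15 [0.61044222 0.02094936 0.24269512] [-1.79987850e+02 -9.48185397e-03  1.64272777e+02] [ 2.02694355e+01  1.46705932e+01 -8.05066364e+00  4.61491209e-03
 -6.72935556e+01 -1.25998439e+02]
1235 (612.3, 18.1, 17.7, 63.4, 74.58) 0.09901309026921007
knob 146 (525.8, -344.5, 55.7, 15.9, 1.64)
knob 171 (526.4, -348.1, 58.3, 15.4, 5.41)
```

Plug bar found at (612,19), and both the knob views and the stop torque agree it is at zero. I go down and grip the plug.

>>> apply_moves([
  [1, -0.002, -0.0015, 0.025, 0, 0, 0],
  [1, 0, 0, 0.025, 0, 0, 0],
  [1, 0, 0, 0.025, 0, 0, 0],
  [1, 0, 0, 0.025, 0, 0, 0],
  [1, 0, 0, 0.025, 0, 0, 0],
  [1, 0, 0, 0.02, 0, 0, 0],
  [1, 0, 0, 0.011, 0, 0, 0],
  [0, 0, 0, 0, 0, 0, 0],
  [0, 0, 0, 0, 0, 0, 0],
  [0, 0, 0, 0, 0, 0, 0],
  [0, 0, 0, 0, 0, 0, 0],
  [0, 0, 0, 0, 0, 0, 0],
  [0, 0, 0, 0, 0, 0, 0],
  [0, 0, 0, 0, 0, 0, 0],
  [0, 0, 0, 0, 0, 0, 0],
  [0, 0, 0, 0, 0, 0, 0],
  [0, 0, 0, 0, 0, 0, 0],
  [0, 0, 0, 0, 0, 0, 0],
  [0, 0, 0, 0, 0, 0, 0],
  [0, 0, 0, 0, 0, 0, 0],
], newtons=60)

```text
time_s: 9.97
tcp_pos: [0.612, 0.0177, 0.0865]
eef_rot: [180.0, 0.0, 163.9]
contact_force: [-0.3, 2.4, -0.1]
gripper_width: 0.0172
gripper_force: 60.0
```

>>> apply_moves([
  [0, 0, 0, 0, 0, 0, 0],
  [0, 0, 0, 0, 0, 0, 0],
  [0, 0, 0, 0, 0, 0, 0],
])

```text
time_s: 10.22
tcp_pos: [0.6119, 0.0176, 0.0865]
eef_rot: [180.0, 0.0, 163.9]
contact_force: [0.6, 2.4, -1.1]
gripper_width: 0.0176
gripper_force: 60.0
```

Gripped. Now I twist to and fro with a gentle lift.

>>> apply_moves([
  [0, 0, 0, 0, 0, 0, 0.055],
  [0, 0, 0, -0.0002, 0, 0, 0.055],
  [0, 0, 0, -0.0002, 0, 0, 0.055],
  [0, 0, 0, -0.0002, 0, 0, 0.055],
  [0, 0, 0, 0, 0, 0, -0.055],
  [0, 0, 0, -0.0002, 0, 0, -0.055],
  [0, 0, 0, -0.0003, 0, 0, -0.055],
  [0, 0, 0, -0.0003, 0, 0, -0.055],
  [0, 0, 0, -0.0003, 0, 0, -0.055],
  [0, 0, 0, -0.0003, 0, 0, -0.055],
  [0, 0, 0, -0.0003, 0, 0, -0.055],
  [0, 0, 0, -0.0003, 0, 0, -0.055],
])

```text
time_s: 11.22
tcp_pos: [0.6114, 0.0171, 0.0885]
eef_rot: [-180.0, -0.1, -176.1]
contact_force: [1.3, -0.6, -4.2]
gripper_width: 0.0175
gripper_force: 60.1
```

```bash
python3 - <<'E'
from h import *
s=get_state();print(s['tcp_pos'],s['eef_rot'],s['moment'],s['contact_force'],s['gripper_width'],s['gripper_force'])
E
```

```text
[0.61140306 0.01709947 0.08849811] [-1.79997184e+02 -5.98305156e-02 -1.76077508e+02] [ 0.0609508  -0.52740006 -0.42165385] [ 1.29522232 -0.62579797 -4.19582782] 0.01754333018143585 60.05126595497131
```

>>> apply_moves([
  [0, 0, 0, 0, 0, 0, 0.055],
  [0, 0, 0, -0.0003, 0, 0, 0.055],
  [0, 0, 0, -0.0003, 0, 0, 0.055],
  [0, 0, 0, -0.0003, 0, 0, 0.055],
  [0, 0, 0, -0.0003, 0, 0, 0.055],
  [0, 0, 0, -0.0003, 0, 0, 0.055],
  [0, 0, 0, -0.0003, 0, 0, 0.055],
  [0, 0, 0, -0.0003, 0, 0, 0.055],
  [0, 0, 0, 0, 0, 0, -0.055],
  [0, 0, 0, -0.0003, 0, 0, -0.055],
  [0, 0, 0, -0.0003, 0, 0, -0.055],
  [0, 0, 0, -0.0003, 0, 0, -0.055],
  [0, 0, 0, -0.0003, 0, 0, -0.055],
  [0, 0, 0, -0.0003, 0, 0, -0.055],
  [0, 0, 0, -0.0003, 0, 0, -0.055],
  [0, 0, 0, -0.0003, 0, 0, -0.055],
])

```text
time_s: 12.55
tcp_pos: [0.6112, 0.0171, 0.0926]
eef_rot: [-180.0, -0.1, -176.1]
contact_force: [1.5, -0.7, -4.9]
gripper_width: 0.0176
gripper_force: 60.1
```

```bash
python3 - <<'E'
from h import *
s=get_state();print(s['tcp_pos'],s['eef_rot'],s['moment'],s['contact_force'],s['gripper_width'],s['gripper_force'])
for n in('scene','top'):
  c=snap(n,n+'3');P=cloud(c)
  d=P-[.612,.0195,0];a=np.deg2rad(-15.9);x=d[...,0]*np.cos(a)+d[...,1]*np.sin(a);y=-d[...,0]*np.sin(a)+d[...,1]*np.cos(a)
  c0=load('sc0' if n=='scene' else 'top0')
  g=(np.hypot(abs(x)-.072,abs(y)-.036)<.008)&(x*y>0)
  print(n,np.percentile(P[g][:,2],[20,50,80]),np.percentile(cloud(c0)[g][:,2],[20,50,80]))
E
```

```text
[0.61120295 0.01709653 0.09255946] [-1.79995238e+02 -8.46072556e-02 -1.76076590e+02] [ 0.22633397 -0.44372042 -0.44402898] [ 1.51974879 -0.67272813 -4.91161009] 0.017562179467635216 60.051387548446655
scene [0.04916103 0.05005994 0.05139477] [0.04873206 0.05000479 0.05102073]
top [0.05071428 0.05179729 0.05435111] [0.05041922 0.05166505 0.05383902]
```

The cover is still down and the plug has risen 6 mm. I go on.

>>> apply_moves([
  [0, 0, 0, 0, 0, 0, 0.055],
  [0, 0, 0, -0.00035, 0, 0, 0.055],
  [0, 0, 0, -0.00035, 0, 0, 0.055],
  [0, 0, 0, -0.00035, 0, 0, 0.055],
  [0, 0, 0, -0.00035, 0, 0, 0.055],
  [0, 0, 0, -0.00035, 0, 0, 0.055],
  [0, 0, 0, -0.00035, 0, 0, 0.055],
  [0, 0, 0, -0.00035, 0, 0, 0.055],
  [0, 0, 0, 0, 0, 0, -0.055],
  [0, 0, 0, -0.00035, 0, 0, -0.055],
  [0, 0, 0, -0.00035, 0, 0, -0.055],
  [0, 0, 0, -0.00035, 0, 0, -0.055],
  [0, 0, 0, -0.00035, 0, 0, -0.055],
  [0, 0, 0, -0.00035, 0, 0, -0.055],
  [0, 0, 0, -0.00035, 0, 0, -0.055],
  [0, 0, 0, -0.00035, 0, 0, -0.055],
])

```text
time_s: 13.98
tcp_pos: [0.611, 0.0172, 0.0975]
eef_rot: [-180.0, -0.1, -176.3]
contact_force: [1.7, 1.7, -6.7]
gripper_width: 0.0176
gripper_force: 60.1
```

>>> apply_moves([
  [0, 0, 0, 0, 0, 0, 0.055],
  [0, 0, 0, -0.00035, 0, 0, 0.055],
  [0, 0, 0, -0.00035, 0, 0, 0.055],
  [0, 0, 0, -0.00035, 0, 0, 0.055],
  [0, 0, 0, -0.00035, 0, 0, 0.055],
  [0, 0, 0, -0.00035, 0, 0, 0.055],
  [0, 0, 0, -0.00035, 0, 0, 0.055],
  [0, 0, 0, -0.00035, 0, 0, 0.055],
  [0, 0, 0, 0, 0, 0, -0.055],
  [0, 0, 0, -0.00035, 0, 0, -0.055],
  [0, 0, 0, -0.00035, 0, 0, -0.055],
  [0, 0, 0, -0.00035, 0, 0, -0.055],
  [0, 0, 0, -0.00035, 0, 0, -0.055],
  [0, 0, 0, -0.00035, 0, 0, -0.055],
  [0, 0, 0, -0.00035, 0, 0, -0.055],
  [0, 0, 0, -0.00035, 0, 0, -0.055],
])

```text
time_s: 15.32
tcp_pos: [0.611, 0.0172, 0.1023]
eef_rot: [180.0, -0.1, -176.3]
contact_force: [1.1, 0.4, -6.2]
gripper_width: 0.0178
gripper_force: 60.1
```

>>> apply_moves([
  [0, 0, 0, 0, 0, 0, 0.055],
  [0, 0, 0, -0.00035, 0, 0, 0.055],
  [0, 0, 0, -0.00035, 0, 0, 0.055],
  [0, 0, 0, -0.00035, 0, 0, 0.055],
  [0, 0, 0, -0.00035, 0, 0, 0.055],
  [0, 0, 0, -0.00035, 0, 0, 0.055],
  [0, 0, 0, -0.00035, 0, 0, 0.055],
  [0, 0, 0, -0.00035, 0, 0, 0.055],
  [0, 0, 0, 0, 0, 0, -0.055],
  [0, 0, 0, -0.00035, 0, 0, -0.055],
  [0, 0, 0, -0.00035, 0, 0, -0.055],
  [0, 0, 0, -0.00035, 0, 0, -0.055],
  [0, 0, 0, -0.00035, 0, 0, -0.055],
  [0, 0, 0, -0.00035, 0, 0, -0.055],
  [0, 0, 0, -0.00035, 0, 0, -0.055],
  [0, 0, 0, -0.00035, 0, 0, -0.055],
])

```text
time_s: 16.65
tcp_pos: [0.6113, 0.0172, 0.1076]
eef_rot: [-180.0, -0.1, -176.2]
contact_force: [0.1, 0.8, -0.6]
gripper_width: 0.018
gripper_force: 60.0
```

```bash
python3 - <<'E'
from h import *
s=get_state();print(s['tcp_pos'],s['eef_rot'],s['moment'],s['contact_force'],s['gripper_width'],s['gripper_force'])
for n in('scene','top'):
  c=snap(n,n+'4');P=cloud(c)
  d=P-[.612,.0195,0];a=np.deg2rad(-15.9);x=d[...,0]*np.cos(a)+d[...,1]*np.sin(a);y=-d[...,0]*np.sin(a)+d[...,1]*np.cos(a)
  g=(np.hypot(abs(x)-.072,abs(y)-.036)<.008)&(x*y>0)
  print(n,np.percentile(P[g][:,2],[20,50,80]))
  m=mask(c,[5,150,80],[18,255,255],(0,0,511,383))>0
  r=np.hypot(d[...,0],d[...,1])<.05
  print('plug pts z',np.percentile(P[m&r][:,2],[2,50,98]))
E
```

```text
[0.61134683 0.01717924 0.10759724] [-1.79989852e+02 -6.37585355e-02 -1.76227996e+02] [ 0.56205839  0.22365791 -0.05429915] [ 0.10550614  0.77988163 -0.61649516] 0.017952032896212892 59.99854266643524
scene [0.04877363 0.04976979 0.05022839]
plug pts z [0.07731049 0.09516655 0.12105808]
top [0.05047838 0.05106645 0.05253236]
plug pts z [0.08328249 0.12060693 0.17072771]
```

The seal has let go: 21 mm risen, force about 0, cover down. I lift clear and carry the plug to the pad.

>>> apply_moves([
  [0, 0, 0, -0.003, 0, 0, 0],
  [0, 0, 0, -0.003, 0, 0, 0],
  [0, 0, 0, -0.004, 0, 0, 0],
  [0, 0, 0, -0.005, 0, 0, 0],
  [0, 0, 0, -0.012, 0, 0, 0],
  [0, 0, 0, -0.02, 0, 0, 0],
  [0, 0, 0, -0.022, 0, 0, 0],
  [0, 0, 0, -0.015, 0, 0, 0],
  [0, 0, 0, 0, 0, 0, 0],
  [0, 0, 0, 0, 0, 0, 0],
])

```text
time_s: 17.58
tcp_pos: [0.6123, 0.0175, 0.1934]
eef_rot: [180.0, 0.1, -176.3]
contact_force: [-0.0, 0.1, -1.6]
gripper_width: 0.0179
gripper_force: 60.0
```

>>> apply_moves([
  [0, 0.005, 0.0115, 0, 0, 0, 0],
  [0, 0.0095, 0.0232, 0, 0, 0, 0],
  [0, 0.0095, 0.0232, 0, 0, 0, 0],
  [0, 0.0095, 0.0232, 0, 0, 0, 0],
  [0, 0.0095, 0.0232, 0, 0, 0, 0],
  [0, 0.0095, 0.0232, 0, 0, 0, 0],
  [0, 0.0095, 0.0232, 0, 0, 0, 0],
  [0, 0.0095, 0.0232, 0, 0, 0, 0],
  [0, 0.0095, 0.0232, 0, 0, 0, 0],
  [0, 0.0095, 0.0232, 0, 0, 0, 0],
  [0, 0.0095, 0.0232, 0, 0, 0, 0],
  [0, 0.005, 0.0115, 0, 0, 0, 0],
  [0, 0, 0, 0, 0, 0, 0],
  [0, 0, 0, 0, 0, 0, 0],
])

```text
time_s: 18.75
tcp_pos: [0.4896, 0.2652, 0.1913]
eef_rot: [-179.9, -0.1, -176.2]
contact_force: [-0.4, -0.1, -0.4]
gripper_width: 0.0176
gripper_force: 60.0
```

```bash
python3 - <<'E'
from h import *
s=get_state();print(s['time_s'],s['tcp_pos'],s['eef_rot'],s['contact_force'],s['gripper_width'])
c=snap('wrist','w5')
sc=snap('scene','s5'); cv2.imwrite('pics/v5.png',np.hstack([cv2.imread('pics/w5.png'),cv2.imread('pics/s5.png')])[:, :])
cv2.imwrite('pics/v5.png',cv2.resize(cv2.imread('pics/v5.png'),(800,300),interpolation=cv2.INTER_AREA))
P=cloud(sc);m=mask(sc,[5,150,80],[18,255,255],(0,0,511,383))>0
p=P[m&(np.hypot(P[...,0]-.49,P[...,1]-.265)<.06)];print(np.percentile(p,[2,50,98],axis=0).round(3))
for n in('wrist','scene'):
  c=load({'wrist':'w5','scene':'s5'}[n]);P=cloud(c);m=mask(c,[125,80,40],[150,255,255],(0,0,511,383))>0
  g=m&(P[...,2]<.02)&(P[...,2]>0)&(np.hypot(P[...,0]-.49,P[...,1]-.265)<.07)
  if g.sum()>50: print(n,'pad',g.sum(),rect(P[g]))
E
```

```text
18.75 [0.48958841 0.2652139  0.19132718] [-1.79946154e+02 -6.54082812e-02 -1.76177076e+02] [-0.38487271 -0.08011367 -0.36949803] 0.017597560768821734
[[0.459 0.238 0.159]
 [0.506 0.256 0.179]
 [0.521 0.272 0.204]]
wrist pad 2733 (491.0, 264.1, 69.2, 69.1, 16.03)
scene pad 69 (487.4, 279.4, 64.0, 30.2, 14.44)
```

View pics/v5.png

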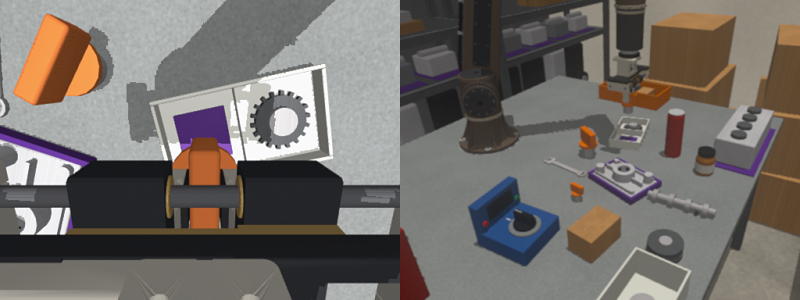

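The plug hangs upright over the pad (left image, plug at (207,190), pad at (200,130)), and the cover is empty in its nest (right image). I lower it.

>>> apply_moves([
  [0, 0, 0, 0.015, 0, 0, 0],
  [0, 0, 0, 0.025, 0, 0, 0],
  [0, 0, 0, 0.025, 0, 0, 0],
  [0, 0, 0, 0.025, 0, 0, 0],
  [0, 0, 0, 0.015, 0, 0, 0],
  [0, 0, 0, 0.008, 0, 0, 0],
  [0, 0, 0, 0.004, 0, 0, 0],
  [0, 0, 0, 0.0015, 0, 0, 0],
  [0, 0, 0, 0, 0, 0, 0],
  [0, 0, 0, 0, 0, 0, 0],
])

```text
time_s: 19.68
tcp_pos: [0.491, 0.2653, 0.0746]
eef_rot: [179.9, 0.1, -176.3]
contact_force: [-0.4, -0.0, -0.2]
gripper_width: 0.0178
gripper_force: 60.0
```

>>> apply_moves([
  [0, 0, 0, 0.0007, 0, 0, 0],
  [0, 0, 0, 0.0005, 0, 0, 0],
  [0, 0, 0, 0, 0, 0, 0],
  [0, 0, 0, 0, 0, 0, 0],
])

```text
time_s: 20.02
tcp_pos: [0.4904, 0.2651, 0.0727]
eef_rot: [180.0, 0.0, -176.2]
contact_force: [0.8, -0.5, -1.3]
gripper_width: 0.0177
gripper_force: 60.0
```

>>> apply_moves([
  [0, 0, 0, 0.0005, 0, 0, 0],
  [0, 0, 0, 0.0005, 0, 0, 0],
  [0, 0, 0, 0, 0, 0, 0],
  [0, 0, 0, 0, 0, 0, 0],
])

```text
time_s: 20.35
tcp_pos: [0.4903, 0.265, 0.0713]
eef_rot: [-180.0, -0.0, -176.3]
contact_force: [-0.3, -0.1, -1.1]
gripper_width: 0.0177
gripper_force: 60.0
```

>>> apply_moves([
  [0, 0, 0, 0.0003, 0, 0, 0],
  [0, 0, 0, 0, 0, 0, 0],
  [0, 0, 0, 0, 0, 0, 0],
])

```text
time_s: 20.6
tcp_pos: [0.4904, 0.265, 0.0713]
eef_rot: [180.0, 0.0, -176.2]
contact_force: [-2.0, 0.4, 2.8]
gripper_width: 0.0179
gripper_force: 60.0
```

Touching the pad. I release and back off upwards.

>>> apply_moves([
  [1, 0, 0, 0, 0, 0, 0],
  [1, 0, 0, 0, 0, 0, 0],
  [1, 0, 0, 0, 0, 0, 0],
  [1, 0, 0, 0, 0, 0, 0],
  [1, 0, 0, 0, 0, 0, 0],
  [1, 0, 0, 0, 0, 0, 0],
  [1, 0, 0, -0.01, 0, 0, 0],
  [1, 0, 0, -0.025, 0, 0, 0],
  [1, 0, 0, -0.025, 0, 0, 0],
  [1, 0, 0, -0.025, 0, 0, 0],
  [1, 0, 0, -0.025, 0, 0, 0],
  [1, 0, 0, -0.025, 0, 0, 0],
  [1, 0, 0, -0.025, 0, 0, 0],
  [1, 0, 0, 0, 0, 0, 0],
  [1, 0, 0, 0, 0, 0, 0],
  [1, 0, 0, 0, 0, 0, 0],
])

```text
time_s: 21.93
tcp_pos: [0.4901, 0.2648, 0.2313]
eef_rot: [180.0, -0.0, -176.3]
contact_force: [-0.0, -0.0, -0.7]
gripper_width: 0.0877
gripper_force: 0.0
```

```bash
python3 - <<'E'
from h import *
s=get_state();print(s['time_s'],s['tcp_pos'],s['contact_force'],s['gripper_width'])
w=snap('wrist','w6');sc=snap('scene','s6');t=snap('top','t6')
P=cloud(w);g=(w['range_z']>0)&(P[...,2]>.075)&(P[...,2]<.095)&(np.hypot(P[...,0]-.49,P[...,1]-.265)<.05);print('plug',g.sum(),rect(P[g]),np.percentile(P[g][:,2],[5,50,95]))
for c in(t,sc):
  P=cloud(c);g=(P[...,2]>.088)&(P[...,2]<.11)&(c['range_z']>0)&(np.hypot(P[...,0]-.525,P[...,1]+.345)<.04); q=P[g][:,:2]-P[g][:,:2].mean(0); _,_,V=np.linalg.svd(q,full_matrices=False);print('knob',np.degrees(np.arctan(V[0,1]/V[0,0])))
a=cv2.imread('pics/w6.png');b=cv2.resize(cv2.imread('pics/s6.png')[150:384,200:512],(512,384))
cv2.imwrite('pics/v6.png',cv2.resize(np.hstack([a,b]),(800,300),interpolation=cv2.INTER_AREA))
E
```

```text
21.9333 [0.49005025 0.26479898 0.23125464] [-0.03573222 -0.0399929  -0.716671  ] 0.08769369562093358
plug 1185 (491.1, 265.7, 64.4, 17.3, 3.35) [0.08183201 0.08369554 0.08497818]
knob 4.3022803283997995
knob 4.929480994930244
```

View pics/v6.png

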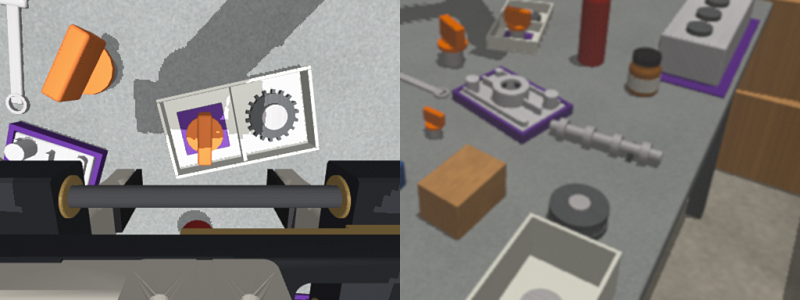

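The plug stands upright on the pad (left image, (204,132)), about 1–2 mm off centre. The knob bar is at 4.3–4.9° against 4.5° for the console, the cover lies in its nest, and the gripper is clear.

```bash
python3 -c "
from plant import close_job
print(close_job())"
```

```text
the job is handed in; nothing more can be done
None
```

I turned the knob back to its zero stop, twisted the plug out with the cover staying down in its nest, stood the plug upright on the pad about 1–2 mm off centre, and handed the job in at about 22 s of the 72 s; the hand-in returned no verdict.

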